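# Tighten the sunk wing nut of a carving clamp

### The arm

A 7-joint arm with a two-finger parallel gripper is mounted at the origin on the work surface. World frame = base frame: x ahead of the robot, y to its left, z up, the work surface at z = 0. Lengths are in m, angles in rad, forces in N, time in s.
With the tool pointing down it reaches from about 0.425 to 1.025 m from the base axis. Payload 9.4 kg.
Tool frame: the origin (TCP) lies midway between the tips of the shut fingers; the grasp point (between the pads) lies 19 mm behind it; z points along the fingers, y is the direction in which the jaws open and shut (so a half turn about z gives the same grasp; the last joint's range is limited). The gripper opens to 93 mm and grips with 3 to 60 N. Pads are 15 mm wide; open, the fingers measure 128 mm over their backs; the gripper's body (75 mm by 188 mm) begins 65 mm behind the grasp point.
Start: joints at [-1.29, 0.599, -0.003, 1.599, 0.002, 0.943, -0.08], TCP at [0.254, 0.679, 0.219] pointing down, gripper open.
Joint ranges: [-2.57, 2.57], [-0.35, 1.97], [-1.29, 1.29], [0.11, 2.56], [-1.05, 4.19], [0.11, 1.86], [-2.63, 2.63]. Speed limits (rad/s): [2.22, 2.22, 3.01, 3.01, 3.14, 3.14, 3.14].

### API

Orientations are given as a rotation vector (axis times angle).
In Python, from bench import manip gives the robot as it stands.
- The arm moves only by the shell command python3 -m inch 'ROWS' [OPENING]. ROWS is JSON, a list of rows, each an object with "slide": the shift along the world's x, y, z in m, a list of three; "rotation": the turn, a rotation vector about the world's x, y, z in rad, a list of three. In form: [{"slide": [tx, ty, tz], "rotation": [wx, wy, wz]}, ...]. A call has 1 to 5 rows; each row shifts and turns the pose as measured when the row begins; what a row does not reach is not made up. A row lasts 1/12 s, in which the tool goes at most 41.7 mm and 7.16 degrees, less where a joint would pass 70% of its speed; a pose out of reach is approached as far as the arm can. A call is refused whole if a number of a shift passes 0.0417 or a number of a turn 0.125, either way. A call with a gripper value outside its range is refused whole. OPENING is the closure in counts, from 0 (fully open) to 255 (shut), set as the call begins (- or left out, the last holds). The fingers move at their own pace and stop on an object; the grip force is fixed at half the most. Time passes only in rows, so rows that do not move let the fingers close. It gives the time, the measured TCP pose, the force and the opening at its end, in the units of the state.
- manip.get_state(): the state, without advancing time (a new reading comes with each control period).
- manip.camera(name): name is "scene" or "top" or "wrist"; returns the picture (400x640x3 uint8, blue, green, red); there is no depth.
- manip.camera_params(name): a dict with "K" (3x3 intrinsics, pixels), "distortion" ([k1, k2, p1, p2, k3] as OpenCV has them; the pictures are not rectified), "rvec" (rotation vector, rad) and "tvec" (3), from world to camera coordinates, as OpenCV has them. Camera axes: x right, y down, z forward; pixel columns grow to the right and rows downward; lengths in m; the calibration is good to about 2 mm. A picture is of the moment at which its call begins: read the wrist's pose just before it. camera_params takes no time and is no camera call; for the wrist camera it gives the pose at the moment of the call.
- manip.job_done(): hands the job in, once; it reports no verdict.
Trained networks look in the newest picture that a camera, given by its name, has taken for a name from the list of things; names that differ only in an ending like _2 or _b are one class to them, and where a whole thing is asked for, a point or a joint stands for the part that bears it (a point fixed in the world has none). Each returns a list of dicts, best first, with "p" (0 to 1); they miss things now and then, are a little off and sometimes report something else, mostly with a low value. They report only what shows in the picture. A call takes as long as a camera call. They do not tell look-alikes from the thing itself.
- manip.trace(camera, name): "mask" (400x640 bool, what is visible of it) and "at" ([column, row] in pixels, amid what is visible of it).
The state is a dict: "t": time; "qpos": joint angles; "qd": joint speeds; "joint_efforts": joint torques, N m; "eef_pos": TCP position; "tool_rot": TCP orientation; "contact_force": force on the tool from outside, world axes, zero at the start; "torque": the same for the moment, N m; "opening": finger opening in m.
Only numpy, scipy, OpenCV 4.12 (cv2) and the standard library are available. Lean on these libraries where they do the work, as an engineer would, in place of code of your own. Each camera call takes 0.05 s, during which the arm holds its last target.

### The job

Take the T-handled driver with the forked end out of the tool rack, lower it fully home over the wing nut sunk in the clamp block's well, and turn the nut clockwise (seen from above) with it until it comes up against its stop. Then let go and leave the driver standing upright, fully home in the well. Do not put the gripper's fingers on the nut, and do not knock over or carry off the round-ended T-handled key in the same rack.

Things in the scene. Friction and masses are not known exactly. Their poses are not given: they have to be found in the camera images.
- driver: T-handled driver, 141 mm tall, 0.35 kg, upright in a pocket of the low rack (walls 30 mm high). Handle bar 100 (x) x 22 (y) x 22 mm, its middle 130 mm above the origin; shaft 16 mm thick; disc 48 mm wide at 28-38 mm; fork of two prongs, each 40 (x) x 8 mm, 28 deep, 22 mm apart: its slot runs along x like the bar. Origin: centre of the fork's underside, z up. A half turn about z is the same.
- nut_seat (a point): on the nut's axis at the well's floor, 20 mm above the bench; turns with the nut: x along the wings, z up. Wings: steel bar 56 x 8 mm, top 24 mm above this point, in a round well 72 mm wide, mouth 65 mm above this point, in a light wood block 110 mm square. Driver fully home: its origin here, slot over the wings; play about 5 mm sideways, 20 degrees each way before the prongs push the wings.
- wing_nut (a joint): angle of the wing nut, rad, grows clockwise seen from above; starts at 0 to 0.12, rigid stop at 0.96. Steady friction about 0.12 N m, no springing back. At 0 the wings point 27 degrees counter-clockwise of the long axis of the 260 x 130 mm base board under the block, at the stop 27 degrees clockwise of it.
- socket_key: bystander: T-handled key in the same rack, 126 mm tall, same handle bar (its middle at 115 mm) but a plain round socket 34 mm wide, 40 mm high, at its foot. Origin: centre of its underside, z up. The third pocket holds a glue bottle 120 mm tall. Pocket centres are 100 mm apart, their order varies; bars lie across the rack, within 30 degrees of straight ahead of the robot.
Things that resemble listed ones, but are neither listed nor needed, are in the scene too. Leave any green look-alike of the driver alone.

How it is judged:
On the way, in this order (a step that is already met when the one before it is completed fails the run):
1. the driver is fully home over the wing nut, before the nut is tight (horizontal distance between driver and nut_seat below 0.015 m and z of driver in the frame of nut_seat below 0.012 m and value of joint wing_nut below 0.6 rad), for 0.1 s.
2. the nut is turned up to its stop with the driver (horizontal distance between driver and nut_seat below 0.02 m and z of driver in the frame of nut_seat below 0.018 m and value of joint wing_nut above 0.8 rad), for 0.1 s.
At the end, for the whole second after the job is handed in: Nut turned clockwise to within 10 degrees of its stop (joint above 0.78 rad); driver at rest in the well, upright within 11 degrees, within 15 mm of the nut's axis, foot under 12 mm above the well's floor; the round-ended key still stands within 60 mm of its start (value of joint wing_nut above 0.78 rad and horizontal distance between driver and nut_seat below 0.015 m and z of driver in the frame of nut_seat below 0.012 m and angle between driver's own z axis and vertical below 0.2 rad and linear speed of driver below 0.03 m/s and angle between socket_key's own z axis and vertical below 0.5 rad and distance of socket_key from where it was at the start of the episode below 0.06 m); the robot touches nothing.
It fails at once if the gripper's fingers press on the wing nut (contact force between the fingers and wing_nut above 1 N).
It fails at once if the round-ended key is knocked over or carried off (angle between socket_key's own z axis and vertical above 0.6 rad or distance of socket_key from where it was at the start of the episode above 0.08 m).
It also fails if it takes over 48 s, if anything falls off the work surface, if the arm or the gripper's body presses on something with over 40 N, if the wrist force passes 120 N, or if a joint passes its speed limit or range.

## Working session

There is one attempt and no reset: what is moved stays moved. The work goes in short steps, Python scripts to look and compute and a shell command to move; the robot and the scene stay as the last step left them, time stands still between calls to the robot, and variables do not carry over. Pictures are saved under pics/ and viewed, and the job is handed in when it is done.

```bash
mkdir -p pics; ls; python3 - <<'E'
from bench import manip
import cv2
s=manip.get_state(); print(s)
for n in("scene","top","wrist"):
    im=manip.camera(n); cv2.imwrite(f"pics/{n}0.png",im)
    p=manip.camera_params(n); print(n,p)
E
```

```text
pics
{'t': 0.0, 'qpos': array([-1.28971236,  0.60014008, -0.0025781 ,  1.60011394,  0.00179521,
        0.94288222, -0.0798149 ]), 'qd': array([ 0.0011523 , -0.00084513,  0.00092083,  0.00228349,  0.00086143,
       -0.00023273,  0.00086552]), 'joint_efforts': array([-7.46067089e-04, -7.65063930e+01,  1.49528179e+00, -2.52338541e+01,
       -5.27642341e-02,  1.72315270e-02,  1.62078641e-04]), 'eef_pos': array([0.25372144, 0.67864361, 0.21775434]), 'tool_rot': array([-5.58877320e-01, -3.09132122e+00,  2.40828147e-03]), 'contact_force': array([-0.25181976, -0.62102161,  0.2785013 ]), 'torque': array([-0.02137885,  0.00402515,  0.0207727 ]), 'opening': 0.09299764439953255}
scene {'K': array([[426.74681749,   0.        , 313.89305086],
       [  0.        , 426.74681749, 195.16990204],
       [  0.        ,   0.        ,   1.        ]]), 'distortion': array([-0.07690495,  0.        ,  0.        ,  0.        ,  0.        ]), 'rvec': array([ 2.41172165,  0.68217251, -0.21903597]), 'tvec': array([-0.45840776, -0.13999571,  1.09379072])}
top {'K': array([[474.03650084,   0.        , 320.88298806],
       [  0.        , 474.03650084, 196.86188657],
       [  0.        ,   0.        ,   1.        ]]), 'distortion': array([0.03187792, 0.        , 0.        , 0.        , 0.        ]), 'rvec': array([ 2.1231985 , -2.13075483,  0.15084887]), 'tvec': array([0.07845813, 0.48410773, 1.02710758])}
wrist {'K': array([[322.49218887,   0.        , 319.8009088 ],
       [  0.        , 322.49218887, 196.62328513],
       [  0.        ,   0.        ,   1.        ]]), 'distortion': array([-0.0191528,  0.       ,  0.       ,  0.       ,  0.       ]), 'rvec': array([-2.39757213, -1.66321786, -0.21832616]), 'tvec': array([-0.72524488, -0.03020098,  0.3901246 ])}
```

View pics/scene0.png

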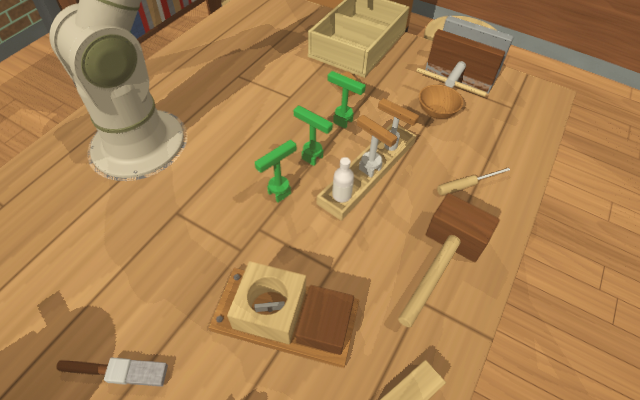

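View pics/top0.png

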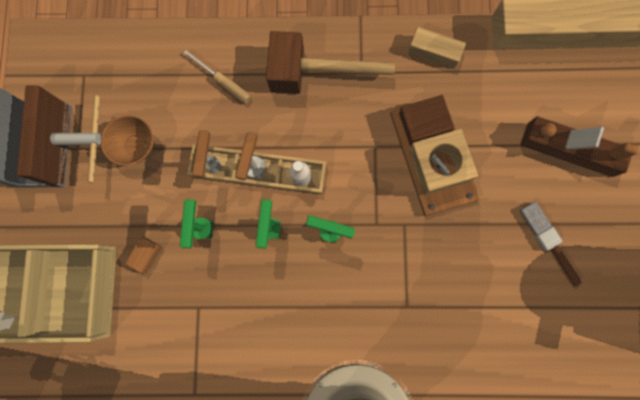

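View pics/wrist0.png

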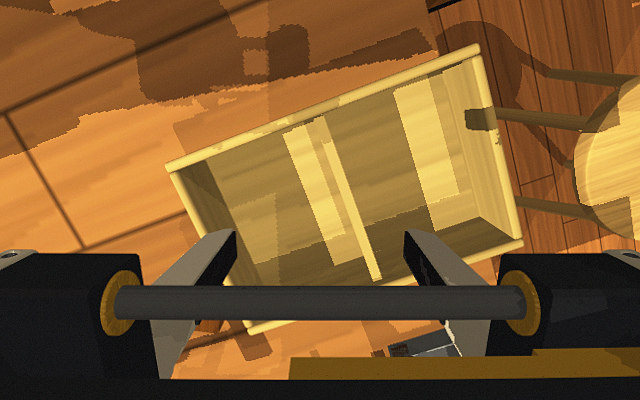

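```bash
cat > h.py <<'E'
import numpy as np, cv2
from bench import manip
def ray(cam,px,P=None):
    P=P or manip.camera_params(cam)
    u=cv2.undistortPoints(np.array([[px]],float),P["K"],P["distortion"])[0,0]
    R=cv2.Rodrigues(P["rvec"])[0]; t=np.array(P["tvec"]).ravel()
    return -R.T@t, R.T@np.array([u[0],u[1],1.])
def atz(cam,px,z,P=None):
    c,d=ray(cam,px,P); return c+d*(z-c[2])/d[2]
def proj(cam,X,P=None):
    P=P or manip.camera_params(cam)
    return cv2.projectPoints(np.array(X,float).reshape(-1,3),P["rvec"],P["tvec"],P["K"],P["distortion"])[0].reshape(-1,2)
E
python3 - <<'E'
from h import *
s=manip.camera("scene");t=manip.camera("top")
a=cv2.resize(s[80:240,280:440],(600,600),interpolation=cv2.INTER_CUBIC)
cv2.imwrite("pics/c1.png",a)
a=cv2.resize(t[110:210,170:350],(792,440),interpolation=cv2.INTER_CUBIC)
cv2.imwrite("pics/c2.png",a)
a=cv2.resize(t[80:230,370:500],(520,600),interpolation=cv2.INTER_CUBIC)
cv2.imwrite("pics/c3.png",a)
for c in("scene","top"):
  for n in("driver","socket_key","nut_seat"):
    for d in manip.trace(c,n): print(c,n,d["p"],d["at"],d["mask"].sum())
E
```

```text
scene driver 0.97 [276.3, 168.4] 1106
scene driver 0.83 [346.6, 90.3] 883
scene driver 0.81 [311.3, 129.9] 1057
scene driver 0.55 [370.7, 139.1] 1095
scene socket_key 0.49 [370.5, 139.5] 1090
scene nut_seat 0.48 [267.3, 306.0] 217
top driver 0.85 [268.8, 225.2] 789
top driver 0.82 [329.3, 229.4] 641
top driver 0.56 [192.1, 225.8] 955
top driver 0.55 [249.0, 161.1] 844
top socket_key 0.68 [204.1, 160.6] 790
top nut_seat 0.73 [441.7, 165.4] 144
```

View pics/c1.png

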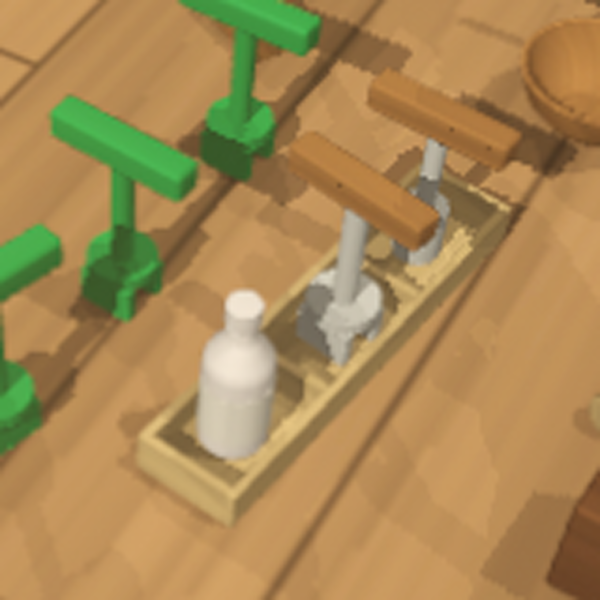

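View pics/c2.png

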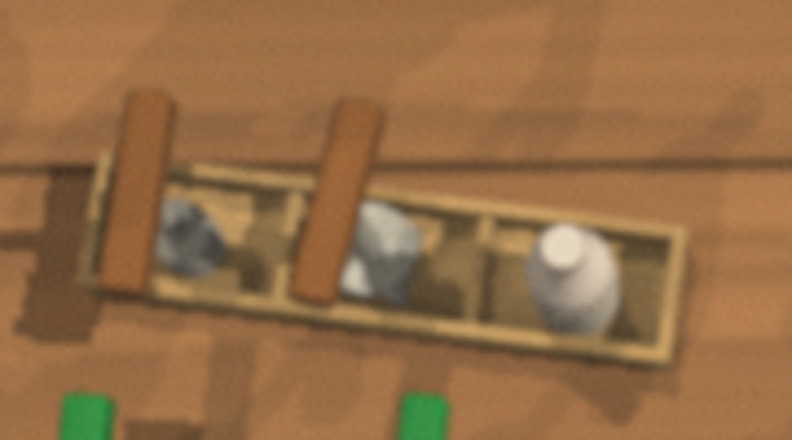

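View pics/c3.png

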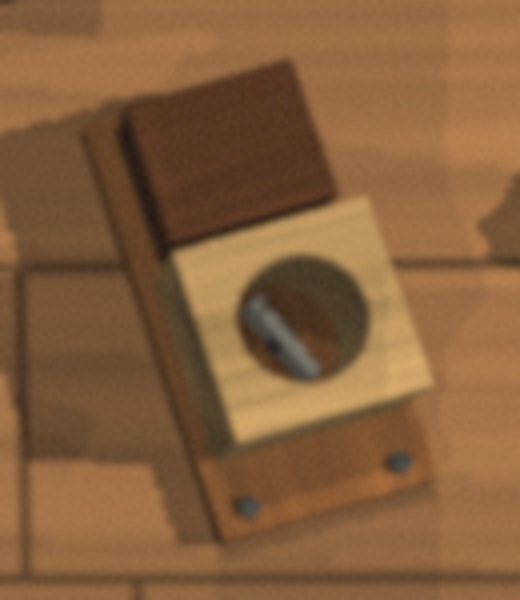

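```bash
cat > fit.py <<'E'
from h import *
from scipy.optimize import minimize
def box(x0,x1,y0,y1,z0,z1): return np.array([[x,y,z] for x in(x0,x1) for y in(y0,y1) for z in(z0,z1)])
def cyl(r,z0,z1): 
    a=np.linspace(0,2*np.pi,24); return np.array([[r*np.cos(b),r*np.sin(b),z] for b in a for z in(z0,z1)])
DR=[box(-.05,.05,-.011,.011,.119,.141),cyl(.008,.03,.125),cyl(.024,.028,.038)]
FK=[box(-.02,.02,.011,.019,0,.028),box(-.02,.02,-.019,-.011,0,.028)]
def sil(cam,parts,p,P,S=4):
    m=np.zeros((400*S,640*S),np.uint8)
    c,s=np.cos(p[3]),np.sin(p[3]); R=np.array([[c,-s,0],[s,c,0],[0,0,1]])
    for q in parts:
        u=proj(cam,q@R.T+p[:3],P); h=cv2.convexHull((u*S+S/2).astype(np.float32))
        cv2.fillConvexPoly(m,np.round(h).astype(np.int32),1)
    return cv2.resize(m.astype(np.float32),(640,400),interpolation=cv2.INTER_AREA)
def fit(masks,p0,parts,ign,Ps):
    def cost(p):
        e=0
        for c,m in masks.items():
            a=sil(c,parts,p,Ps[c]); g=np.maximum(sil(c,ign,p,Ps[c])-a,0) if ign else 0
            e+=((np.abs(a-m))*(1-g)).sum()
        return e
    sx=np.vstack([p0]+[np.array(p0)+d for d in np.diag([.01,.01,.01,.1])])
    r=minimize(cost,p0,method="Nelder-Mead",options=dict(initial_simplex=sx,xatol=1e-4,fatol=.05,maxiter=400))
    return r.x,r.fun
E
python3 - <<'E'
from fit import *
Ps={c:manip.camera_params(c) for c in("scene","top")}
M={}
for c,u in(("scene",(371,139)),("top",(249,161))):
    manip.camera(c)
    ds=manip.trace(c,"driver"); d=min(ds,key=lambda d:np.hypot(*(np.array(d["at"])-u))); print(d["at"],d["p"]); M[c]=d["mask"].astype(np.float32)
b=atz("top",(247,155),.145)
print(b)
for p0 in ([b[0],b[1],.005,-.2],[b[0],b[1],.01,-.3]): print(fit(M,p0,DR,FK,Ps))
for c in M:
  p,_=fit({c:M[c]},p0,DR,FK,Ps);print(c,p,_)
k=lambda x,y:(370+(x+.5)/4-.5,80+(y+.5)/4-.5)
cs=np.array([atz("top",k(*q),.085)[:2] for q in((172,252),(362,198),(433,383),(235,445))])
print(cs,cs.mean(0),np.linalg.norm(np.roll(cs,1,0)-cs,axis=1))
w=np.array([atz("top",k(*q),.044)[:2] for q in((250,300),(318,375))]);print(w,w.mean(0),np.degrees(np.arctan2(*(w[0]-w[1])[::-1])))
e=[atz("top",k(*q),.085)[:2] for q in((240,318),(370,318),(304,254),(304,381))];print(np.mean(e[:2],0),np.mean(e[2:],0))
for j in range(4): d=cs[j]-cs[j-1];print(np.degrees(np.arctan2(d[1],d[0])))
E
```

```text
[369.9, 138.7] 0.96
[249.9, 163.3] 0.78
[0.55549872 0.2267967  0.145     ]
(array([ 0.55588441,  0.23090769,  0.00247864, -0.24254358]), np.float64(251.73046875))
(array([ 5.55858927e-01,  2.31103175e-01,  4.68469838e-04, -2.49279711e-01]), np.float64(247.359375))
scene [ 0.55310799  0.23300134 -0.00204783 -0.27521672] 135.125
top [ 0.55710707  0.23009754  0.00632005 -0.2464234 ] 77.3984375
[[ 0.59603977 -0.12486619]
 [ 0.62548406 -0.22893211]
 [ 0.52204721 -0.26174937]
 [ 0.4888416  -0.1550049 ]] [ 0.55810316 -0.19263815] [0.11135435 0.1081512  0.10851799 0.11178996]
[[ 0.57920222 -0.17506805]
 [ 0.53564135 -0.21121015]] [ 0.55742178 -0.1931391 ] 39.68222209637656
[ 0.55846521 -0.19518935] [ 0.55893622 -0.19471917]
15.703299733018634
-74.20173601049319
-162.39740191908155
107.27964981826372
```

```bash
R='{"slide":[0.012,-0.018,0.004],"rotation":[0,0,-0.124]}'
python3 -m inch '[{"slide":[0,0,0.02],"rotation":[0,0,-0.124]},{"slide":[0.012,-0.018,0.02],"rotation":[0,0,-0.124]},{"slide":[0.012,-0.018,0.01],"rotation":[0,0,-0.124]},{"slide":[0.012,-0.018,0.01],"rotation":[0,0,-0.124]},{"slide":[0.012,-0.018,0.01],"rotation":[0,0,-0.124]}]' 80
```

```text
t: 1.17
eef_pos: [0.2976, 0.6074, 0.2871]
tool_rot: [-1.482, -2.763, 0.006]
contact_force: [0.0, -0.1, -0.5]
opening: 0.0657
```

```bash

python3 -m inch '[{"slide":[0.013,-0.019,0.004],"rotation":[0,0,-0.124]},{"slide":[0.013,-0.019,0.004],"rotation":[0,0,-0.124]},{"slide":[0.013,-0.019,0.004],"rotation":[0,0,-0.124]},{"slide":[0.013,-0.019,0.004],"rotation":[0,0,-0.124]},{"slide":[0.013,-0.019,0.004],"rotation":[0,0,-0.124]}]'
python3 -m inch '[{"slide":[0.013,-0.019,0],"rotation":[0,0,-0.124]},{"slide":[0.013,-0.019,0],"rotation":[0,0,-0.124]},{"slide":[0.013,-0.019,0],"rotation":[0,0,-0.124]},{"slide":[0.013,-0.019,0],"rotation":[0,0,-0.124]},{"slide":[0.013,-0.019,0],"rotation":[0,0,-0.124]}]'
python3 -m inch '[{"slide":[0.013,-0.019,0],"rotation":[0,0,-0.124]},{"slide":[0.013,-0.019,0],"rotation":[0,0,-0.124]},{"slide":[0.013,-0.019,0],"rotation":[0,0,-0.124]},{"slide":[0.013,-0.019,0],"rotation":[0,0,-0.124]},{"slide":[0.013,-0.019,0],"rotation":[0,0,-0.124]}]'
```

```text
t: 1.58
eef_pos: [0.3648, 0.5089, 0.311]
tool_rot: [-2.258, -2.172, -0.005]
contact_force: [0.1, 0.1, 0.2]
opening: 0.0638
t: 2.0
eef_pos: [0.4327, 0.4093, 0.3137]
tool_rot: [-2.816, -1.372, -0.015]
contact_force: [0.1, 0.4, 0.6]
opening: 0.0636
t: 2.42
eef_pos: [0.5001, 0.3094, 0.3151]
tool_rot: [-3.102, -0.441, -0.021]
contact_force: [1.5, -0.0, -0.1]
opening: 0.0637
```

```bash

python3 -m inch '[{"slide":[0.011,-0.016,-0.008],"rotation":[0,0,-0.105]},{"slide":[0.011,-0.016,-0.008],"rotation":[0,0,-0.105]},{"slide":[0.011,-0.016,-0.008],"rotation":[0,0,-0.105]},{"slide":[0.011,-0.016,-0.004],"rotation":[0,0,-0.105]},{"slide":[0.011,-0.014,0],"rotation":[0,0,-0.105]}]'
python3 -m inch '[{"slide":[0,0,0],"rotation":[0,0,0]}]'
cat > look.py <<'E'
import sys
from h import *
from scipy.spatial.transform import Rotation as Ro
def tool():
    s=manip.get_state(); R=Ro.from_rotvec(s["tool_rot"]).as_matrix()
    print("tcp",s["eef_pos"].round(4),"jaw yaw",np.degrees(np.arctan2(R[1,1],R[0,1])).round(2),"z",R[:,2].round(3),"f",s["contact_force"].round(1),"m",s["torque"].round(2),"op",round(s["opening"],4),"j7",s["qpos"][6].round(2),"t",s["t"]); return s,R
E
python3 - <<'E'
from look import *
tool();P=manip.camera_params("wrist");im=manip.camera("wrist")
for x in((.556,.231),):
  c=np.array([x[0],x[1],0]);a=-.25;R=np.array([[np.cos(a),-np.sin(a),0],[np.sin(a),np.cos(a),0],[0,0,1]])
  q=np.array([[-.05,-.011,.144],[.05,-.011,.144],[.05,.011,.144],[-.05,.011,.144]])@R.T+c
  u=proj("wrist",q,P);print(u.round(1))
  cv2.polylines(im,[np.round(u).astype(int)],True,(255,0,0),1)
cv2.imwrite("pics/w1.png",im)
for n in("driver","socket_key"):
  for d in manip.trace("wrist",n):print(n,d["p"],d["at"])
E
```

```text
t: 2.83
eef_pos: [0.5582, 0.2265, 0.2879]
tool_rot: [-3.106, 0.425, -0.03]
contact_force: [0.3, -0.3, -0.5]
opening: 0.0642
t: 2.92
eef_pos: [0.5598, 0.2233, 0.2881]
tool_rot: [-3.105, 0.44, -0.032]
contact_force: [1.4, -0.7, -0.2]
opening: 0.0636
tcp [0.5598 0.2233 0.2881] jaw yaw -106.12 z [ 0.021  0.003 -1.   ] f [ 1.4 -0.7 -0.2] m [0.03 0.2  0.05] op 0.0636 j7 -1.85 t 2.9167
[[327.8 240.7]
 [325.1 142.6]
 [302.2 143.3]
 [306.5 241.2]]
driver 0.91 [260.2, 332.1]
driver 0.75 [372.6, 268.3]
driver 0.71 [463.6, 238.9]
driver 0.69 [317.4, 184.5]
socket_key 0.94 [228.3, 191.8]
```

View pics/w1.png

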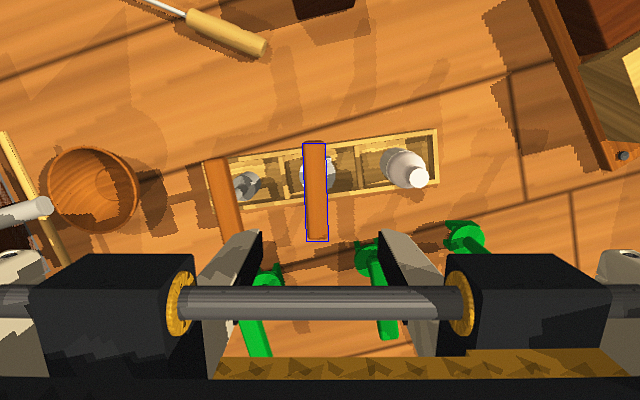

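```bash

python3 -m inch '[{"slide":[-0.002,0.004,-0.03],"rotation":[0,0.01,0.015]},{"slide":[-0.002,0.004,-0.03],"rotation":[0,0.01,0.015]},{"slide":[0,0,-0.03],"rotation":[0,0,0]},{"slide":[0,0,-0.02],"rotation":[0,0,0]},{"slide":[0,0,0],"rotation":[0,0,0]}]'
python3 - <<'E'
from look import *
tool();P=manip.camera_params("wrist");im=manip.camera("wrist")
c=np.array([.556,.231,0]);a=-.25;R=np.array([[np.cos(a),-np.sin(a),0],[np.sin(a),np.cos(a),0],[0,0,1]])
q=np.array([[-.05,-.011,.144],[.05,-.011,.144],[.05,.011,.144],[-.05,.011,.144]])@R.T+c
u=proj("wrist",q,P)
cv2.polylines(im,[np.round(u).astype(int)],True,(255,0,0),1)
cv2.imwrite("pics/w2.png",im)
E
```

```text
t: 3.48
eef_pos: [0.5515, 0.2434, 0.1766]
tool_rot: [-3.11, 0.337, 0.0]
contact_force: [-0.2, 0.9, 0.1]
opening: 0.0639
tcp [0.5515 0.2434 0.1766] jaw yaw -102.38 z [ 0.001  0.013 -1.   ] f [-0.2  0.9  0.1] m [-0.    0.2  -0.01] op 0.0639 j7 -1.71 t 3.4833
```

View pics/w2.png

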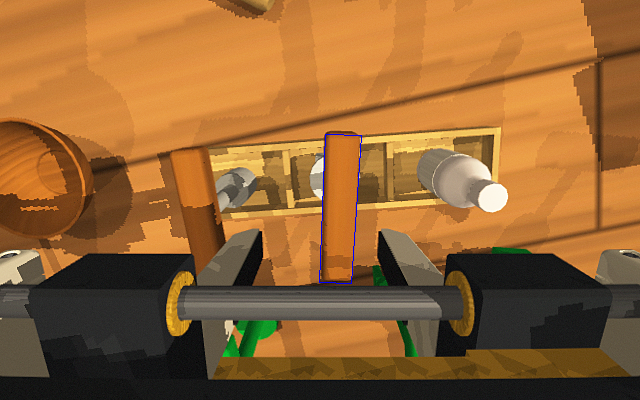

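```bash

python3 -m inch '[{"slide":[0.003,-0.008,-0.01],"rotation":[-0.01,0,-0.02]},{"slide":[0,0,0],"rotation":[0,0,0]},{"slide":[0,0,0],"rotation":[0,0,0]}]'
python3 -c "from look import *;tool()"
```

```text
t: 3.78
eef_pos: [0.5563, 0.2368, 0.1706]
tool_rot: [-3.114, 0.366, -0.008]
contact_force: [-0.7, 0.9, -0.2]
opening: 0.0636
tcp [0.5563 0.2368 0.1706] jaw yaw -103.4 z [ 0.006  0.005 -1.   ] f [-0.7  0.9 -0.2] m [ 0.01  0.16 -0.02] op 0.0636 j7 -1.71 t 3.7833
```

```bash

python3 -m inch '[{"slide":[0,-0.003,-0.025],"rotation":[0,0,-0.01]},{"slide":[0,-0.002,-0.025],"rotation":[0,0,0]},{"slide":[0,0,0],"rotation":[0,0,0]},{"slide":[0,0,0],"rotation":[0,0,0]}]'
python3 -c "from look import *;tool()"
```

```text
t: 4.12
eef_pos: [0.5597, 0.2331, 0.1246]
tool_rot: [-3.107, 0.379, -0.019]
contact_force: [-0.2, -1.0, 0.1]
opening: 0.0639
tcp [0.5597 0.2331 0.1246] jaw yaw -103.91 z [ 0.014  0.009 -1.   ] f [-0.2 -1.   0.1] m [ 0.04  0.17 -0.  ] op 0.0639 j7 -1.65 t 4.1167
```

```bash

python3 -m inch '[{"slide":[-0.003,-0.002,-0.01],"rotation":[-0.006,0.012,-0.006]},{"slide":[0,0,0],"rotation":[0,0,0]}]'
python3 -c "from look import *;tool()"
python3 -m inch '[{"slide":[0,0,0],"rotation":[0,0,0]},{"slide":[0,0,0],"rotation":[0,0,0]},{"slide":[0,0,0],"rotation":[0,0,0]},{"slide":[0,0,0],"rotation":[0,0,0]},{"slide":[0,0,0],"rotation":[0,0,0]}]' 255
python3 - <<'E'
from look import *
tool();P=manip.camera_params("wrist");im=manip.camera("wrist")
cv2.imwrite("pics/w3.png",im)
E
```

```text
t: 4.28
eef_pos: [0.5575, 0.2315, 0.1166]
tool_rot: [-3.112, 0.39, -0.004]
contact_force: [0.1, 0.3, -0.7]
opening: 0.0639
tcp [0.5575 0.2315 0.1166] jaw yaw -104.27 z [ 0.003  0.005 -1.   ] f [ 0.1  0.3 -0.7] m [ 0.03  0.2  -0.01] op 0.0639 j7 -1.65 t 4.2833
t: 4.7
eef_pos: [0.559, 0.2323, 0.1195]
tool_rot: [-3.11, 0.388, -0.009]
contact_force: [-0.4, -0.1, -0.1]
opening: 0.0349
tcp [0.559  0.2323 0.1195] jaw yaw -104.24 z [ 0.006  0.006 -1.   ] f [-0.4 -0.1 -0.1] m [ 0.03  0.13 -0.03] op 0.0349 j7 -1.65 t 4.7
```

View pics/w3.png

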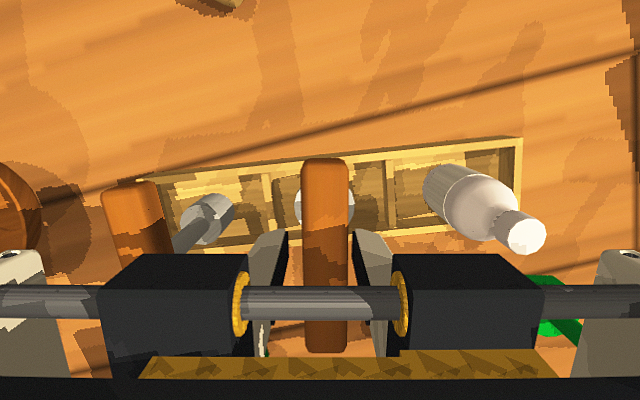

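```bash

python3 -m inch '[{"slide":[-0.002,0,-0.005],"rotation":[0,0,0]},{"slide":[0,0,0],"rotation":[0,0,0]},{"slide":[0,0,0],"rotation":[0,0,0]},{"slide":[0,0,0],"rotation":[0,0,0]},{"slide":[0,0,0],"rotation":[0,0,0]}]' 255
python3 -c "from look import *;tool()"
```

```text
t: 5.17
eef_pos: [0.5566, 0.2319, 0.114]
tool_rot: [-3.111, 0.389, -0.009]
contact_force: [-0.4, -0.3, 0.3]
opening: 0.0215
tcp [0.5566 0.2319 0.114 ] jaw yaw -104.25 z [ 0.006  0.006 -1.   ] f [-0.4 -0.3  0.3] m [0.   0.25 0.01] op 0.0215 j7 -1.65 t 5.1667
```

```bash

python3 -m inch '[{"slide":[0,0,0.02],"rotation":[0,0,0]},{"slide":[0,0,0.03],"rotation":[0,0,0]},{"slide":[0,0,0.035],"rotation":[0,0,0]},{"slide":[0,0,0.035],"rotation":[0,0,0]},{"slide":[0,0,0.03],"rotation":[0,0,0]}]'
python3 -m inch '[{"slide":[0,0,0.01],"rotation":[0,0,0]},{"slide":[0,0,0],"rotation":[0,0,0]}]'
python3 - <<'E'
from look import *
tool();im=manip.camera("wrist")
cv2.imwrite("pics/w4.png",im)
im=manip.camera("scene");cv2.imwrite("pics/s4.png",im)
E
```

```text
t: 5.58
eef_pos: [0.5498, 0.2301, 0.2604]
tool_rot: [3.112, -0.39, -0.016]
contact_force: [0.6, 0.0, -4.4]
opening: 0.0219
t: 5.75
eef_pos: [0.5515, 0.2305, 0.2754]
tool_rot: [3.117, -0.391, -0.008]
contact_force: [0.0, -0.2, -3.9]
opening: 0.0218
tcp [0.5515 0.2305 0.2754] jaw yaw -104.29 z [-0.005  0.    -1.   ] f [ 0.  -0.2 -3.9] m [0.03 0.13 0.02] op 0.0218 j7 -1.83 t 5.75
```

View pics/s4.png

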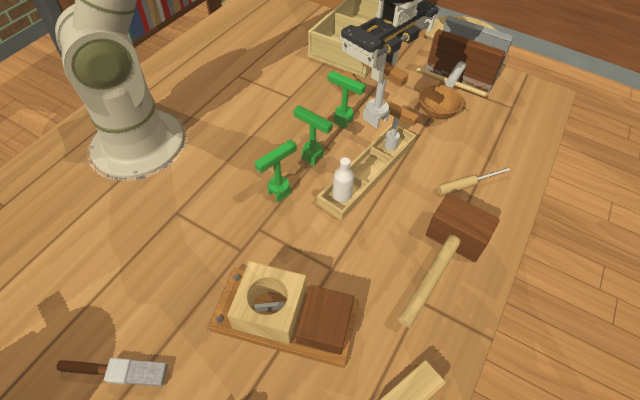

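View pics/w4.png

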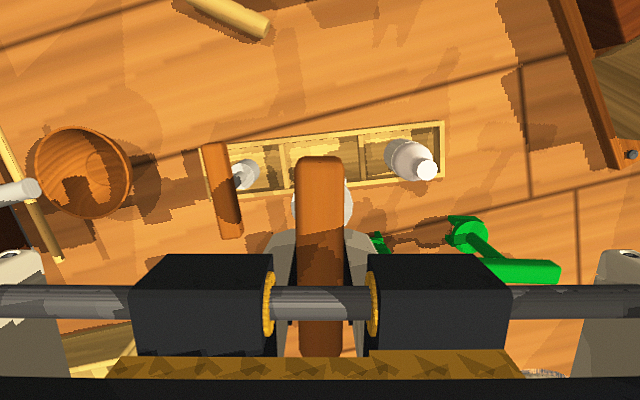

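```bash

python3 -m inch '[{"slide":[0,-0.015,0],"rotation":[0,0,0.05]},{"slide":[0,-0.025,0],"rotation":[0,0,0.06]},{"slide":[0,-0.028,0],"rotation":[0,0,0.06]},{"slide":[0,-0.028,0],"rotation":[0,0,0.06]},{"slide":[0,-0.028,0],"rotation":[0,0,0.06]}]'
python3 -m inch '[{"slide":[0,-0.028,0],"rotation":[0,0,0.06]},{"slide":[0,-0.028,0],"rotation":[0,0,0.06]},{"slide":[0,-0.028,0],"rotation":[0,0,0.06]},{"slide":[0,-0.028,0],"rotation":[0,0,0.06]},{"slide":[0,-0.028,0],"rotation":[0,0,0.06]}]'
python3 -c "from look import *;tool()"
```

```text
t: 6.27
eef_pos: [0.5443, 0.1115, 0.2605]
tool_rot: [3.13, 0.103, -0.034]
contact_force: [0.7, 0.3, -3.5]
opening: 0.0215
t: 6.68
eef_pos: [0.5373, -0.0336, 0.2488]
tool_rot: [3.069, 0.597, -0.059]
contact_force: [0.2, 0.1, -3.3]
opening: 0.0214
tcp [ 0.5373 -0.0336  0.2488] jaw yaw -67.99 z [-0.034 -0.022 -0.999] f [ 0.2  0.1 -3.3] m [-0.02  0.03  0.03] op 0.0214 j7 -0.89 t 6.6833
```

```bash

python3 -m inch '[{"slide":[0.005,-0.028,0.002],"rotation":[0.006,-0.008,0.06]},{"slide":[0.005,-0.028,0.002],"rotation":[0.006,-0.008,0.06]},{"slide":[0.005,-0.028,0.002],"rotation":[0.006,-0.008,0.06]},{"slide":[0.005,-0.025,0.002],"rotation":[0.006,-0.008,0.05]},{"slide":[0.004,-0.02,0.002],"rotation":[0,-0.008,0.03]}]'
python3 -m inch '[{"slide":[0,0,0],"rotation":[0,0,0]}]'
python3 -c "from look import *;tool()"
```

```text
t: 7.1
eef_pos: [0.5544, -0.1682, 0.2466]
tool_rot: [-2.97, -1.016, 0.014]
contact_force: [0.9, -0.2, -3.7]
opening: 0.0222
t: 7.18
eef_pos: [0.5533, -0.1731, 0.245]
tool_rot: [-2.973, -1.011, 0.016]
contact_force: [-0.6, -0.3, -3.4]
opening: 0.0218
tcp [ 0.5533 -0.1731  0.245 ] jaw yaw -52.43 z [-0.01  -0.002 -1.   ] f [-0.6 -0.3 -3.4] m [-0.14  0.09 -0.01] op 0.0218 j7 -0.39 t 7.1833
```

```bash

cat > ov.py <<'E'
from look import *
def ov(cam,fn,nut=(.558,-.193),w=40,dr=None,crop=None,sc=1):
    P=manip.camera_params(cam);im=manip.camera(cam)
    a=np.linspace(0,2*np.pi,60);S=[]
    S.append((np.c_[nut[0]+.036*np.cos(a),nut[1]+.036*np.sin(a),.085+0*a],(255,0,0)))
    t=np.radians(w);R=np.array([[np.cos(t),-np.sin(t)],[np.sin(t),np.cos(t)]])
    q=np.array([[-.028,-.004],[.028,-.004],[.028,.004],[-.028,.004],[-.028,-.004]])@R.T+nut
    S.append((np.c_[q,np.full(5,.044)],(0,0,255)))
    if dr is not None:
        S.append((np.c_[dr[0]+.024*np.cos(a),dr[1]+.024*np.sin(a),dr[2]+.028+0*a],(255,0,255)))
    x0,y0,x1,y1=crop or(0,0,640,400)
    big=cv2.resize(im[y0:y1,x0:x1],None,fx=sc,fy=sc,interpolation=cv2.INTER_CUBIC)
    raw=big.copy()
    for s,c in S:
        u=(proj(cam,s,P)-[x0,y0]+.5)*sc-.5
        cv2.polylines(big,[np.round(u).astype(int)],False,c,1)
    cv2.imwrite(fn,np.hstack([raw,big]) if raw.shape[1]<=400 else big)
E
python3 - <<'E'
from ov import *
tool();ov("wrist","pics/w5.png");ov("scene","pics/s5.png",crop=(200,240,330,370),sc=3);ov("top","pics/t5.png",crop=(390,110,490,210),sc=4)
E
```

```text
tcp [ 0.5533 -0.1731  0.245 ] jaw yaw -52.43 z [-0.01  -0.002 -1.   ] f [-0.6 -0.3 -3.4] m [-0.14  0.09 -0.01] op 0.0218 j7 -0.39 t 7.1833
```

View pics/w5.png

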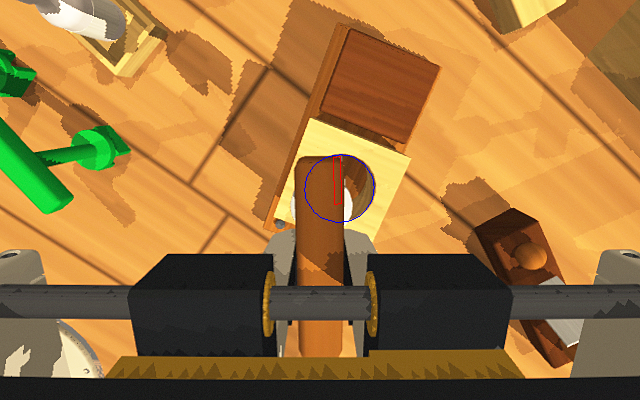

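View pics/s5.png

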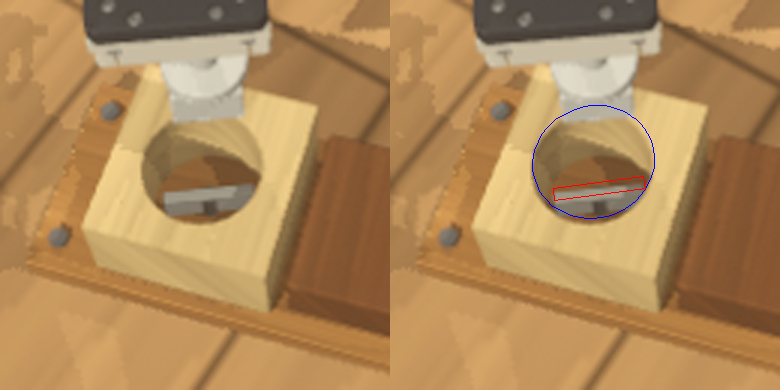

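View pics/t5.png

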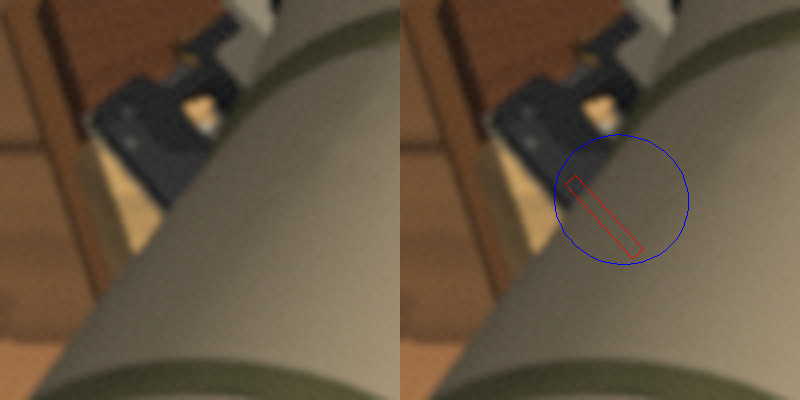

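```bash

python3 - <<'E'
from ov import *
for c,u0 in(("scene",(0,0)),("top",(0,0))):
    a=proj(c,[.558,-.193,.085]);print(c,a,(proj(c,[.568,-.193,.085])-a),(proj(c,[.558,-.183,.085])-a),(proj(c,[.558,-.193,.095])-a))
im=cv2.imread("pics/scene0.png");cv2.imwrite("pics/z1.png",cv2.resize(im[250:350,210:320],None,fx=7,fy=6,interpolation=cv2.INTER_CUBIC))
im=cv2.imread("pics/w5.png");
ov("wrist","pics/z2.png",crop=(270,110,420,240),sc=5)
E
```

```text
scene [[267.45691017 293.02320451]] [[4.64127751 2.77402957]] [[ 3.21739969 -4.41735486]] [[-0.46122126 -2.37930052]]
top [[444.83823849 159.34384992]] [[-0.19765004 -4.48987728]] [[-4.65692855  0.03767087]] [[ 1.10654173 -1.1189894 ]]
```

View pics/z1.png

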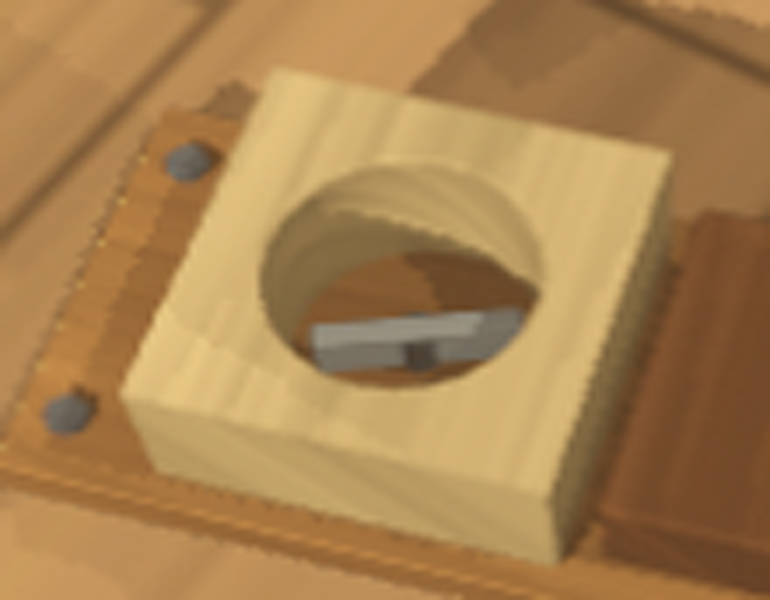

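View pics/z2.png

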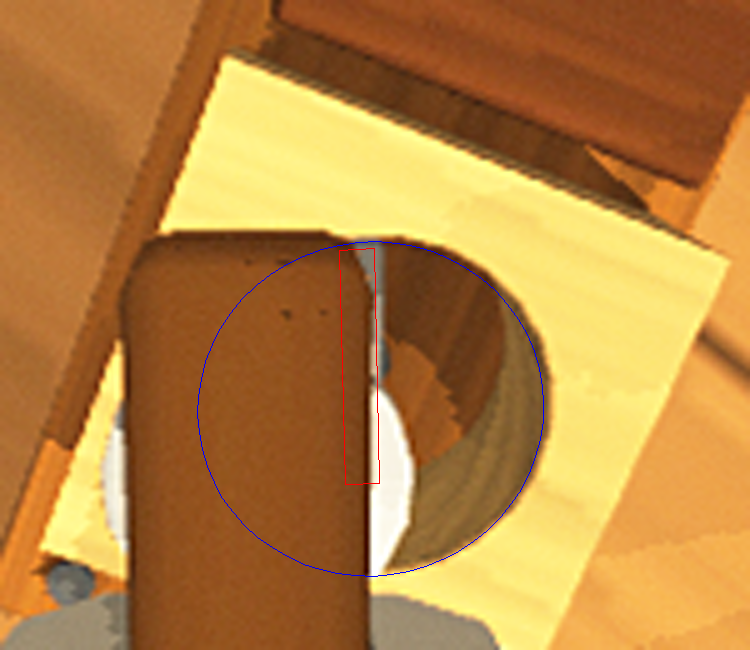

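```bash

python3 - <<'E'
from ov import *
a=atz("scene",(210+312.5/7-.5,250+326/6-.5),.044);b=atz("scene",(210+520/7-.5,250+308/6-.5),.044);d=b-a;print(a,b,np.degrees(np.arctan2(d[1],d[0])),np.hypot(*d[:2]))
# block edges in scene
for p,q in(((275,68),(672,152)),((122,398),(550,495)),((275,68),(122,398)),((672,152),(550,495))):
  a=atz("scene",(210+p[0]/7-.5,250+p[1]/6-.5),.085);b=atz("scene",(210+q[0]/7-.5,250+q[1]/6-.5),.085);d=b-a;print((a+b)[:2]/2,np.degrees(np.arctan2(d[1],d[0])),np.hypot(*d[:2]))
E
```

```text
[ 0.53604859 -0.21031947  0.044     ] [ 0.57930769 -0.17645402  0.044     ] 38.05566683789678 0.05493831591109392
[ 0.54389956 -0.14289126] 16.58907090097478 0.10957991484152085
[ 0.57553652 -0.24869008] 16.944775933930067 0.10963496428604824
[ 0.5072445  -0.21160036] -73.36565853529238 0.11076803715019426
[ 0.61219158 -0.17998098] -73.33782739195351 0.11008745813312464
```

```bash

python3 -m inch '[{"slide":[0.003,-0.01,0],"rotation":[0,-0.008,0.01]},{"slide":[0.002,-0.007,0],"rotation":[0,0,0]},{"slide":[0,0,0],"rotation":[0,0,0]},{"slide":[0,0,0],"rotation":[0,0,0]}]'
python3 -c "from look import *;tool()"
```

```text
t: 7.72
eef_pos: [0.5588, -0.178, 0.2425]
tool_rot: [-2.958, -1.039, 0.01]
contact_force: [0.2, -0.6, -4.1]
opening: 0.0219
tcp [ 0.5588 -0.178   0.2425] jaw yaw -51.28 z [-0.008  0.004 -1.   ] f [ 0.2 -0.6 -4.1] m [-0.08  0.12  0.03] op 0.0219 j7 -0.36 t 7.7167
```

```bash

python3 -m inch '[{"slide":[0.0,-0.012,0],"rotation":[-0.003,-0.006,0]},{"slide":[0,-0.008,0],"rotation":[0,0,0]},{"slide":[0,0,0],"rotation":[0,0,0]},{"slide":[0,0,0],"rotation":[0,0,0]}]'
python3 -c "from look import *;tool()"
```

```text
t: 8.05
eef_pos: [0.559, -0.1976, 0.2422]
tool_rot: [-2.961, -1.044, 0.003]
contact_force: [-0.7, -0.4, -3.3]
opening: 0.0221
tcp [ 0.559  -0.1976  0.2422] jaw yaw -51.14 z [-0.002  0.001 -1.   ] f [-0.7 -0.4 -3.3] m [-0.06  0.11 -0.02] op 0.0221 j7 -0.32 t 8.05
```

```bash

python3 -m inch '[{"slide":[0,0.001,-0.02],"rotation":[0,0,0]},{"slide":[0,0.001,-0.018],"rotation":[0,0,0]},{"slide":[0,0,0],"rotation":[0,0,0]},{"slide":[0,0,0],"rotation":[0,0,0]}]'
python3 - <<'E'
from ov import *
s,R=tool();e=s["eef_pos"]
d=e-R[:,2]*-.111*-1 if 0 else e+R[:,2]*.111
print(d)
ov("scene","pics/s6.png",nut=(.559,-.195),w=38.5,dr=d,crop=(200,240,330,370),sc=3)
E
```

```text
t: 8.38
eef_pos: [0.5595, -0.1965, 0.2046]
tool_rot: [-2.963, -1.042, -0.001]
contact_force: [0.8, -0.0, -3.1]
opening: 0.0214
tcp [ 0.5595 -0.1965  0.2046] jaw yaw -51.24 z [ 0.     0.001 -1.   ] f [ 0.8 -0.  -3.1] m [-0.08  0.11 -0.01] op 0.0214 j7 -0.29 t 8.3833
[ 0.55959835 -0.19636154  0.09357031]
```

View pics/s6.png

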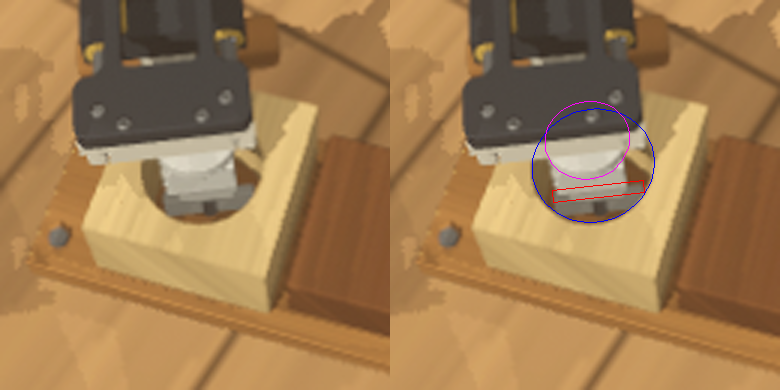

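```bash

python3 -m inch '[{"slide":[0,0.001,-0.02],"rotation":[0,0,0]},{"slide":[0,0,-0.02],"rotation":[0,0,0]},{"slide":[0,0,0],"rotation":[0,0,0]},{"slide":[0,0,0],"rotation":[0,0,0]}]'
python3 - <<'E'
from ov import *
s,R=tool();e=s["eef_pos"]
d=e+R[:,2]*.108
print(d)
ov("scene","pics/s7.png",nut=(.559,-.195),w=38.5,dr=d,crop=(200,240,330,370),sc=3)
ov("wrist","pics/w7.png",nut=(.559,-.195),w=38.5,crop=(200,110,440,270),sc=3)
E
```

```text
t: 8.77
eef_pos: [0.562, -0.1962, 0.1681]
tool_rot: [2.961, 1.042, 0.009]
contact_force: [0.3, -0.7, -3.6]
opening: 0.022
tcp [ 0.562  -0.1962  0.1681] jaw yaw -51.22 z [ 0.006 -0.    -1.   ] f [ 0.3 -0.7 -3.6] m [-0.09  0.11 -0.05] op 0.022 j7 -0.26 t 8.7667
[ 0.56262949 -0.19616894  0.06008062]
```

View pics/s7.png

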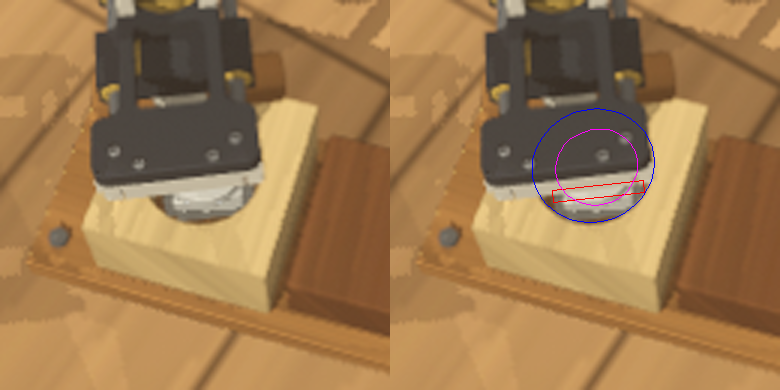

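View pics/w7.png

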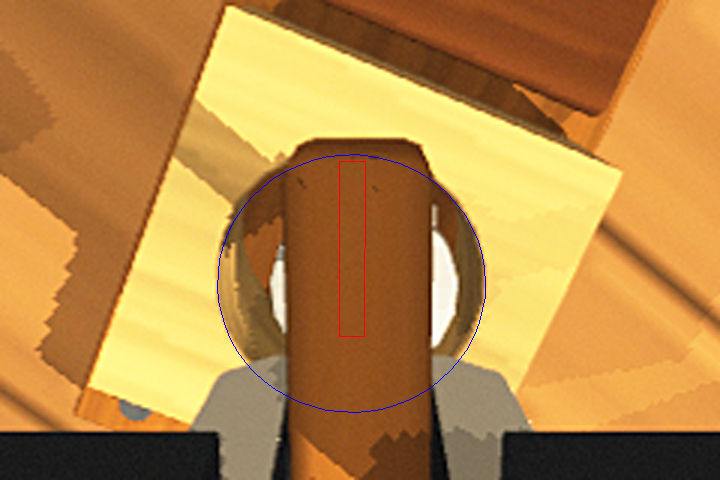

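```bash

python3 -m inch '[{"slide":[-0.004,0.003,0],"rotation":[0,0.006,0]},{"slide":[0,0,0],"rotation":[0,0,0]},{"slide":[0,0,0],"rotation":[0,0,0]}]'
python3 -c "from look import *;tool()"
```

```text
t: 9.12
eef_pos: [0.5589, -0.1933, 0.1713]
tool_rot: [2.961, 1.042, 0.005]
contact_force: [-0.9, 0.4, -4.3]
opening: 0.0218
tcp [ 0.5589 -0.1933  0.1713] jaw yaw -51.22 z [ 0.004 -0.001 -1.   ] f [-0.9  0.4 -4.3] m [-0.07  0.14 -0.01] op 0.0218 j7 -0.27 t 9.1167
```

```bash

python3 -m inch '[{"slide":[-0.001,0,-0.012],"rotation":[0,0.002,0]},{"slide":[0,0,-0.008],"rotation":[0,0,0]},{"slide":[0,0,0],"rotation":[0,0,0]}]'
python3 -c "from look import *;tool()"
python3 -m inch '[{"slide":[-0.001,0,-0.008],"rotation":[0,0,0]},{"slide":[0,0,0],"rotation":[0,0,0]}]'
python3 -c "from look import *;tool()"
```

```text
t: 9.37
eef_pos: [0.5586, -0.1931, 0.1511]
tool_rot: [2.96, 1.043, 0.007]
contact_force: [0.1, 0.5, -3.1]
opening: 0.0219
tcp [ 0.5586 -0.1931  0.1511] jaw yaw -51.17 z [ 0.005 -0.001 -1.   ] f [ 0.1  0.5 -3.1] m [-0.03  0.21 -0.01] op 0.0219 j7 -0.25 t 9.3667
t: 9.53
eef_pos: [0.5571, -0.193, 0.1415]
tool_rot: [2.961, 1.043, 0.005]
contact_force: [-1.1, 0.4, -4.5]
opening: 0.0219
tcp [ 0.5571 -0.193   0.1415] jaw yaw -51.17 z [ 0.003 -0.001 -1.   ] f [-1.1  0.4 -4.5] m [-0.    0.2  -0.05] op 0.0219 j7 -0.24 t 9.5333
```

```bash

python3 -m inch '[{"slide":[0.001,0,-0.006],"rotation":[0,0,0]},{"slide":[0,0,0],"rotation":[0,0,0]}]'
python3 -c "from look import *;tool()"
python3 -m inch '[{"slide":[0,0,-0.005],"rotation":[0,0,0]},{"slide":[0,0,0],"rotation":[0,0,0]}]'
python3 -c "from look import *;tool()"
```

```text
t: 9.7
eef_pos: [0.5579, -0.1931, 0.1342]
tool_rot: [2.962, 1.043, 0.003]
contact_force: [0.0, -0.9, -3.5]
opening: 0.0216
tcp [ 0.5579 -0.1931  0.1342] jaw yaw -51.19 z [ 0.002 -0.001 -1.   ] f [ 0.  -0.9 -3.5] m [-0.08  0.13  0.05] op 0.0216 j7 -0.24 t 9.7
t: 9.87
eef_pos: [0.558, -0.1933, 0.1285]
tool_rot: [2.962, 1.043, 0.003]
contact_force: [-0.6, -0.1, -4.6]
opening: 0.0216
tcp [ 0.558  -0.1933  0.1285] jaw yaw -51.2 z [ 0.002 -0.001 -1.   ] f [-0.6 -0.1 -4.6] m [-0.07  0.16 -0.04] op 0.0216 j7 -0.23 t 9.8667
```

```bash

python3 -m inch '[{"slide":[0,0,-0.003],"rotation":[0,0,0]},{"slide":[0,0,0],"rotation":[0,0,0]}]'
python3 -c "from look import *;tool()"
python3 -m inch '[{"slide":[0,0,-0.003],"rotation":[0,0,0]},{"slide":[0,0,0],"rotation":[0,0,0]}]'
python3 -c "from look import *;tool()"
```

```text
t: 10.03
eef_pos: [0.5606, -0.1955, 0.1282]
tool_rot: [2.958, 1.04, 0.011]
contact_force: [-0.3, 0.9, -3.5]
opening: 0.0217
tcp [ 0.5606 -0.1955  0.1282] jaw yaw -51.25 z [ 0.008 -0.003 -1.   ] f [-0.3  0.9 -3.5] m [-0.03  0.12  0.01] op 0.0217 j7 -0.23 t 10.0333
t: 10.2
eef_pos: [0.5625, -0.1968, 0.128]
tool_rot: [2.956, 1.038, 0.018]
contact_force: [0.5, -0.5, -4.0]
opening: 0.022
tcp [ 0.5625 -0.1968  0.128 ] jaw yaw -51.29 z [ 0.014 -0.004 -1.   ] f [ 0.5 -0.5 -4. ] m [-0.11  0.12 -0.  ] op 0.022 j7 -0.23 t 10.2
```

```bash
python3 -c "
from look import *
print(manip.get_state()['qpos'].round(3))"
```

```text
[-0.049  0.593  0.435  2.011 -0.424  0.609 -0.226]
```

```bash

python3 - <<'E'
from ov import *
s,R=tool();e=s["eef_pos"]
print(s["joint_efforts"].round(1))
ov("scene","pics/s8.png",nut=(.559,-.195),w=38.5,crop=(180,200,330,370),sc=2.6)
ov("wrist","pics/w8.png",nut=(.559,-.195),w=38.5)
E
```

```text
tcp [ 0.5625 -0.1968  0.128 ] jaw yaw -51.29 z [ 0.014 -0.004 -1.   ] f [ 0.5 -0.5 -4. ] m [-0.11  0.12 -0.  ] op 0.022 j7 -0.23 t 10.2
[  0.1 -66.3   8.6 -17.9  -0.1  -0.    0. ]
```

View pics/s8.png

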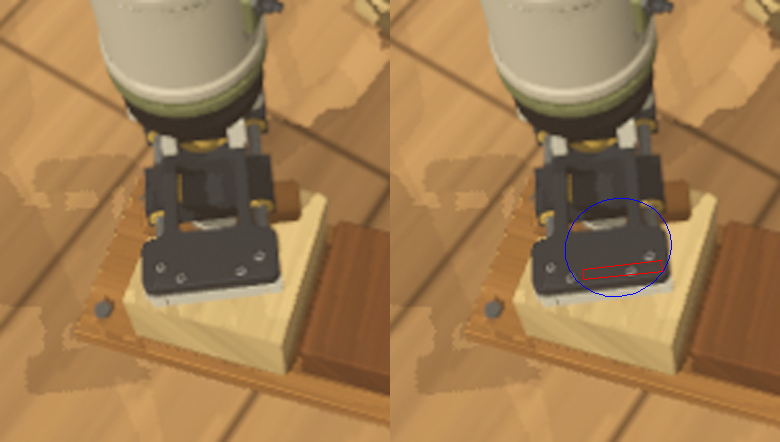

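View pics/w8.png

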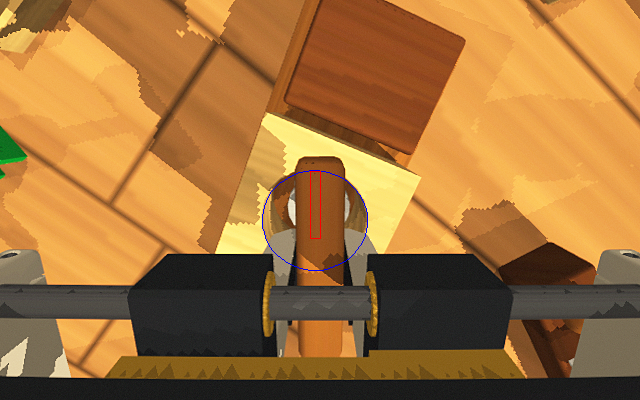

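```bash

python3 -m inch '[{"slide":[-0.004,0.003,0],"rotation":[-0.004,0.012,0]},{"slide":[0,0,0],"rotation":[0,0,0]}]'
python3 -c "from look import *;s,_=tool();print(s['qpos'].round(3),s['joint_efforts'].round(1))"
```

```text
t: 10.47
eef_pos: [0.5582, -0.1938, 0.1274]
tool_rot: [2.956, 1.038, -0.003]
contact_force: [-1.0, 0.8, 0.3]
opening: 0.0221
tcp [ 0.5582 -0.1938  0.1274] jaw yaw -51.31 z [ 0.001 -0.009 -1.   ] f [-1.   0.8  0.3] m [0.28 0.57 0.01] op 0.0221 j7 -0.24 t 10.4667
[-0.064  0.594  0.445  2.015 -0.414  0.616 -0.239] [  0.1 -62.9   8.4 -16.8   0.   -0.4  -0.2]
```

```bash

python3 -m inch '[{"slide":[0,0,-0.003],"rotation":[0.006,0,0]},{"slide":[0,0,0],"rotation":[0,0,0]}]'
python3 -c "from look import *;s,_=tool();print(s['qpos'].round(3),s['joint_efforts'].round(1))"
```

```text
t: 10.63
eef_pos: [0.559, -0.1942, 0.1272]
tool_rot: [2.96, 1.04, 0.003]
contact_force: [0.1, 0.1, -5.3]
opening: 0.0218
tcp [ 0.559  -0.1942  0.1272] jaw yaw -51.29 z [ 0.003 -0.003 -1.   ] f [ 0.1  0.1 -5.3] m [-0.09  0.13  0.03] op 0.0218 j7 -0.23 t 10.6333
[-0.056  0.594  0.439  2.014 -0.42   0.617 -0.232] [  0.1 -66.4   8.6 -17.8  -0.1   0.1   0.1]
```

```bash

python3 -m inch '[{"slide":[0,0,-0.006],"rotation":[0.002,0.002,0]}]'
python3 -c "from look import *;s,_=tool()"
python3 -m inch '[{"slide":[0,0,0],"rotation":[0,0,0]}]'
python3 -c "from look import *;s,_=tool()"
```

```text
t: 10.72
eef_pos: [0.5601, -0.1945, 0.1237]
tool_rot: [2.962, 1.04, 0.006]
contact_force: [-7.1, 4.8, 46.6]
opening: 0.0215
tcp [ 0.5601 -0.1945  0.1237] jaw yaw -51.29 z [ 0.005 -0.001 -1.   ] f [-7.1  4.8 46.6] m [ 1.22  1.99 -0.  ] op 0.0215 j7 -0.23 t 10.7167
t: 10.8
eef_pos: [0.5602, -0.1944, 0.1241]
tool_rot: [2.962, 1.04, 0.007]
contact_force: [-0.5, -0.7, -4.1]
opening: 0.0214
tcp [ 0.5602 -0.1944  0.1241] jaw yaw -51.29 z [ 0.005 -0.001 -1.   ] f [-0.5 -0.7 -4.1] m [-0.05  0.16 -0.03] op 0.0214 j7 -0.23 t 10.8
```

```bash

python3 -m inch '[{"slide":[0,0,0],"rotation":[0,0,-0.08]},{"slide":[0,0,0],"rotation":[0,0,-0.08]},{"slide":[0,0,0],"rotation":[0,0,-0.08]},{"slide":[0,0,0],"rotation":[0,0,-0.08]}]'
python3 -c "from look import *;s,_=tool()"
```

```text
t: 11.13
eef_pos: [0.5598, -0.1935, 0.1233]
tool_rot: [3.093, 0.541, 0.006]
contact_force: [1.8, -0.9, 2.8]
opening: 0.0216
tcp [ 0.5598 -0.1935  0.1233] jaw yaw -70.17 z [ 0.004 -0.001 -1.   ] f [ 1.8 -0.9  2.8] m [-0.47 -0.52  0.12] op 0.0216 j7 -0.46 t 11.1333
```

```bash

python3 -m inch '[{"slide":[0,0,0],"rotation":[0,0,-0.08]},{"slide":[0,0,0],"rotation":[0,0,-0.08]},{"slide":[0,0,0],"rotation":[0,0,-0.08]},{"slide":[0,0,0],"rotation":[0,0,-0.08]}]'
python3 -c "from look import *;s,_=tool()"
python3 -m inch '[{"slide":[0,0,0],"rotation":[0,0,-0.08]},{"slide":[0,0,0],"rotation":[0,0,-0.08]}]'
python3 -c "from look import *;s,_=tool()"
```

```text
t: 11.47
eef_pos: [0.5607, -0.1941, 0.1233]
tool_rot: [3.137, 0.019, 0.007]
contact_force: [-1.0, 0.2, 3.6]
opening: 0.0219
tcp [ 0.5607 -0.1941  0.1233] jaw yaw -89.29 z [ 0.005 -0.004 -1.   ] f [-1.   0.2  3.6] m [-0.1   0.4   0.16] op 0.0219 j7 -0.71 t 11.4667
t: 11.63
eef_pos: [0.5607, -0.1942, 0.1233]
tool_rot: [3.127, -0.242, 0.006]
contact_force: [-0.2, -1.5, 3.9]
opening: 0.0217
tcp [ 0.5607 -0.1942  0.1233] jaw yaw -98.84 z [ 0.003 -0.006 -1.   ] f [-0.2 -1.5  3.9] m [-0.09  0.37  0.18] op 0.0217 j7 -0.83 t 11.6333
```

```bash

python3 -m inch '[{"slide":[0,0,0],"rotation":[0,0,-0.08]},{"slide":[0,0,0],"rotation":[0,0,-0.08]}]'
python3 -c "from look import *;s,_=tool()"
python3 -m inch '[{"slide":[0,0,0],"rotation":[0,0,-0.06]},{"slide":[0,0,0],"rotation":[0,0,-0.06]}]'
python3 -c "from look import *;s,_=tool()"
python3 -m inch '[{"slide":[0,0,0],"rotation":[0,0,-0.05]}]'
python3 -c "from look import *;s,_=tool()"
```

```text
t: 11.8
eef_pos: [0.5607, -0.1944, 0.1233]
tool_rot: [3.095, -0.501, 0.005]
contact_force: [-0.3, 0.7, 2.7]
opening: 0.0218
tcp [ 0.5607 -0.1944  0.1233] jaw yaw -108.39 z [ 0.002 -0.007 -1.   ] f [-0.3  0.7  2.7] m [0.03 0.39 0.22] op 0.0218 j7 -0.95 t 11.8
t: 11.97
eef_pos: [0.5607, -0.1945, 0.1233]
tool_rot: [3.056, -0.695, 0.004]
contact_force: [-1.4, 0.1, 3.9]
opening: 0.0218
tcp [ 0.5607 -0.1945  0.1233] jaw yaw -115.62 z [ 0.001 -0.008 -1.   ] f [-1.4  0.1  3.9] m [-0.01  0.39  0.16] op 0.0218 j7 -1.05 t 11.9667
t: 12.05
eef_pos: [0.5606, -0.1945, 0.1233]
tool_rot: [3.036, -0.775, 0.003]
contact_force: [-0.4, -0.1, 4.1]
opening: 0.0217
tcp [ 0.5606 -0.1945  0.1233] jaw yaw -118.63 z [ 0.    -0.009 -1.   ] f [-0.4 -0.1  4.1] m [0.08 0.41 0.2 ] op 0.0217 j7 -1.09 t 12.05
```

```bash

python3 -m inch '[{"slide":[0,0,0],"rotation":[-0.004,0,-0.05]}]'
python3 -c "from look import *;s,_=tool()"
python3 -m inch '[{"slide":[0,0,0],"rotation":[-0.004,0,-0.05]}]'
python3 -c "from look import *;s,_=tool()"
python3 -m inch '[{"slide":[0,0,0],"rotation":[0,0,-0.05]}]'
python3 -c "from look import *;s,_=tool()"
```

```text
t: 12.13
eef_pos: [0.5606, -0.1944, 0.1233]
tool_rot: [3.011, -0.852, 0.004]
contact_force: [-1.8, 0.8, 5.5]
opening: 0.0217
tcp [ 0.5606 -0.1944  0.1233] jaw yaw -121.61 z [-0.001 -0.012 -1.   ] f [-1.8  0.8  5.5] m [0.39 0.35 0.51] op 0.0217 j7 -1.13 t 12.1333
t: 12.22
eef_pos: [0.5607, -0.1943, 0.1234]
tool_rot: [2.984, -0.927, 0.005]
contact_force: [-0.1, -0.4, 3.6]
opening: 0.0219
tcp [ 0.5607 -0.1943  0.1234] jaw yaw -124.52 z [-0.002 -0.017 -1.   ] f [-0.1 -0.4  3.6] m [0.24 0.05 0.87] op 0.0219 j7 -1.17 t 12.2167
t: 12.3
eef_pos: [0.5611, -0.1942, 0.1235]
tool_rot: [2.96, -1.001, 0.005]
contact_force: [0.3, -1.4, 2.2]
opening: 0.0223
tcp [ 0.5611 -0.1942  0.1235] jaw yaw -127.39 z [-0.002 -0.017 -1.   ] f [ 0.3 -1.4  2.2] m [-0.08 -0.1   0.9 ] op 0.0223 j7 -1.21 t 12.3
```

```bash

python3 -m inch '[{"slide":[0,0,0],"rotation":[0.014,0,0.05]},{"slide":[0,0,0],"rotation":[0,0,0]}]'
python3 -c "from look import *;s,_=tool()"
python3 - <<'E'
from ov import *
ov("scene","pics/s9.png",nut=(.559,-.195),w=-10.5,crop=(180,200,330,370),sc=2.6)
ov("wrist","pics/w9.png",nut=(.559,-.195),w=-10.5)
E
```

```text
t: 12.47
eef_pos: [0.5616, -0.1948, 0.1234]
tool_rot: [2.994, -0.929, 0.0]
contact_force: [-0.2, -1.2, 4.7]
opening: 0.0223
tcp [ 0.5616 -0.1948  0.1234] jaw yaw -124.48 z [-0.002 -0.006 -1.   ] f [-0.2 -1.2  4.7] m [-0.04  0.22  0.21] op 0.0223 j7 -1.16 t 12.4667
```

View pics/w9.png

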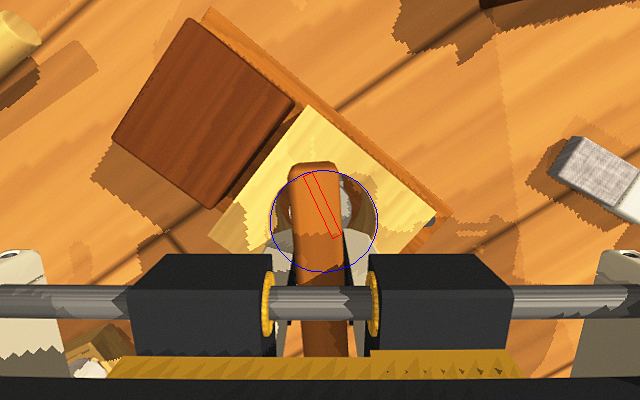

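```bash

python3 -m inch '[{"slide":[0,0,0],"rotation":[0,0,0]},{"slide":[0,0,0],"rotation":[0,0,0]},{"slide":[0,0,0],"rotation":[0,0,0]},{"slide":[0,0,0],"rotation":[0,0,0]},{"slide":[0,0,0],"rotation":[0,0,0]}]' 0
python3 - <<'E'
from ov import *
tool()
ov("wrist","pics/w10.png",nut=(.559,-.195),w=-10.5)
E
```

```text
t: 12.98
eef_pos: [0.5611, -0.1927, 0.1221]
tool_rot: [2.992, -0.938, -0.004]
contact_force: [0.1, -0.6, 0.1]
opening: 0.0511
tcp [ 0.5611 -0.1927  0.1221] jaw yaw -124.79 z [-0.004 -0.005 -1.   ] f [ 0.1 -0.6  0.1] m [0.06 0.13 0.  ] op 0.0511 j7 -1.17 t 12.9833
```

View pics/w10.png

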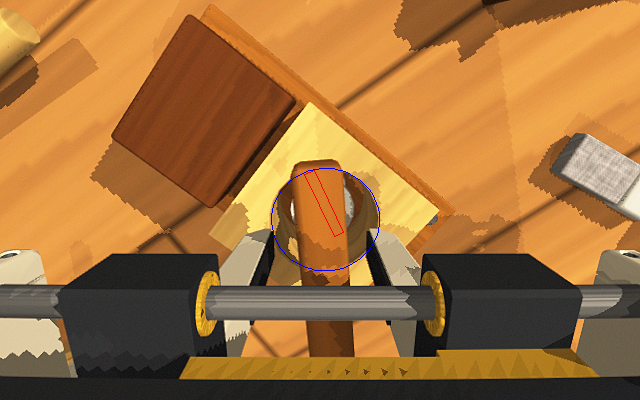

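Free of the bar; rise.

```bash

python3 -m inch '[{"slide":[0,0,0.01],"rotation":[0,0,0]},{"slide":[0,0,0.02],"rotation":[0,0,0]},{"slide":[0,0,0.03],"rotation":[0,0,0]},{"slide":[0,0,0.03],"rotation":[0,0,0]},{"slide":[0,0,0.03],"rotation":[0,0,0]}]'
python3 -m inch '[{"slide":[-0.01,0.02,0.03],"rotation":[0,0,0]},{"slide":[-0.01,0.03,0.02],"rotation":[0,0,0]},{"slide":[-0.01,0.03,0.01],"rotation":[0,0,0]},{"slide":[0,0.02,0],"rotation":[0,0,0]},{"slide":[0,0,0],"rotation":[0,0,0]}]'
python3 - <<'E'
from fit import *
from ov import ov
from look import tool
tool()
ov("wrist","pics/w11.png",nut=(.559,-.195),w=-10.5)
ov("scene","pics/s11.png",nut=(.559,-.195),w=-10.5)
Ps={c:manip.camera_params(c) for c in("scene","top","wrist")};M={}
for c in Ps:
    ds=manip.trace(c,"driver") if c!="top" else (manip.camera(c),manip.trace(c,"driver"))[1]
    u=proj(c,[.56,-.195,.12],Ps[c])[0]
    for d in ds:
        if np.hypot(*(np.array(d["at"])-u))<40: print(c,d["p"],d["at"],u,d["mask"].sum()); M.setdefault(c,d["mask"].astype(np.float32))
for k in M: print(k,fit({k:M[k]},[.56,-.195,.02,-.56],DR,[],Ps))
print(fit(M,[.56,-.195,.02,-.56],DR,[],Ps))
for d in manip.trace("scene","socket_key"):print(d["p"],d["at"])
E
```

```text
t: 13.45
eef_pos: [0.5569, -0.1912, 0.2426]
tool_rot: [2.99, -0.94, -0.023]
contact_force: [0.2, 0.4, -0.5]
opening: 0.0883
t: 13.87
eef_pos: [0.5261, -0.0929, 0.315]
tool_rot: [2.988, -0.953, -0.008]
contact_force: [0.5, 0.9, -0.2]
opening: 0.0929
tcp [ 0.5261 -0.0929  0.315 ] jaw yaw -125.37 z [-0.007 -0.004 -1.   ] f [ 0.5  0.9 -0.2] m [ 0.07  0.16 -0.  ] op 0.0929 j7 -1.55 t 13.8667
scene 0.88 [265.5, 287.0] [266.08291521 285.94435325] 1198
wrist 0.56 [380.8, 96.1] [375.35043297  96.82773339] 3434
scene (array([ 0.55980839, -0.19583582,  0.02064919, -0.53708122]), np.float64(73.625))
wrist (array([ 0.55989216, -0.19819622,  0.01231256, -0.5338321 ]), np.float64(194.375))
(array([ 0.56050818, -0.19652933,  0.02001961, -0.53696269]), np.float64(342.0))
0.62 [394.2, 118.8]
```

View pics/s11.png

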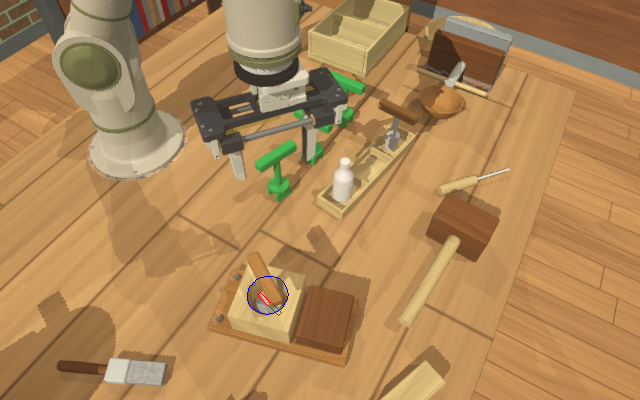

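View pics/w11.png

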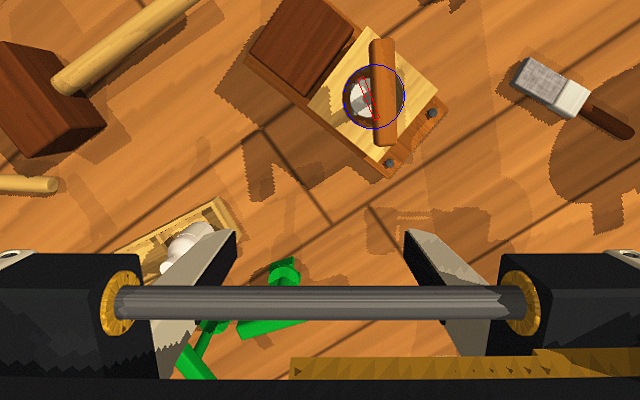

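```bash
python3 -c "
from bench import manip
print(manip.job_done())"
```

```text
the job is handed in; nothing more can be done
None
```

I took the fork-ended driver from the rack's middle pocket, lowered it over the wing nut and turned it clockwise until the nut met its stop. I then let go and handed the job in at about 14 s of the 48 s allowed. No verdict was reported, and I could not read the nut's joint angle directly.

- **Nut at its stop:** while turning, the moment was about 0.12–0.2 N m, then levelled off near 0.9 N m with the bar starting to slip in the grip. The driver now stands at a yaw of about −31°. Its slot has about 20° of play, so that fits wings at their stop, which I put at −10.5°.
- **Driver home:** the silhouette fit puts it near (0.560, −0.196), within about 2 mm of my estimate of the nut's axis. Its foot is at z ≈ 0.020 m, the well's floor, and it looks upright.
- **Robot clear, key and look-alikes in place:** the gripper was lifted off and touches nothing. The round-ended key still stands in the rack, and the green look-alikes were not touched.

**Checks that disagreed or failed:**
- **Foot height:** the wrist camera alone gave 0.012 m, against 0.021 m from the scene camera, and I trusted the scene camera.
- **Top camera:** it gave no detection of the driver at the end.
- **Seating:** one downward step pressed with about 47 N at the wrist for a moment, under the 120 N wrist limit.

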